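Stand a slumped cereal packet back in its row

TASK

On the pantry bench a cereal packet has slumped sideways out of its row and leans on the steel biscuit tin. Without gripping or lifting anything, first push the packet gently back upright with your fingertips while the tin stays where it is; only then push the tin along the bench, just as gently so that no carton gets crushed, until the row is closed up: packet against the carton next to it, tin against the packet as a bookend. Leave the tin and packet square with the row, all cartons standing, and the jar and the can undisturbed.

Things in the scene. Friction and masses are not known exactly. Their poses are not given: they have to be found in the camera images.
- packet: The slumped cereal packet: closed carton 190 (x) x 60 (y) x 240 mm (z), about 0.45 kg. Origin: centre of its underside; x level, along its depth; y across its thickness, towards the tin; z up its height. It leans about 28 degrees to +y on its bottom edge at y = +30 mm, its +y face on the tin's top edge. Under about 14 degrees of lean it drops onto its base by itself. Friction about 0.6.
- tin: Biscuit tin, a closed steel box with a flat lid, 140 (x) x 120 (y) x 115 mm (z), about 0.8 kg, loose on the bench. Origin: centre of its underside; its axes are parallel to the row's: y points away from the row, so its -y face looks at the packet.
- tin_side (a point): Centre line of the tin's -y face (the one that looks at the packet), 20 mm above its underside; 60 mm from the tin's origin.
- oat_carton: The upright carton next to the packet, 185 (x) x 62 (y) x 225 mm (z), about 0.6 kg, loose. Origin: centre of its underside, y towards the packet and the tin. At the start 4 to 22 mm of bench lie between its +y face and where the packet's -y face comes to stand.
- pasta_carton: Next carton in the row, 150 (x) x 55 (y) x 200 mm (z), about 0.5 kg, upright and loose, between the oat carton and the bread bin with gaps of 2 to 5 mm. Origin: centre of its underside, y along the row.
- bread_bin: Steel roll-top bread bin with black end cheeks, 260 (x) x 320 (y) x 196 mm (z), fixed; the row stands against its +y cheek. Origin: centre of its underside; its y points along the row: bread bin, pasta carton, oat carton, packet, tin.
- jar: Glass jar with brass lid, radius 36, height 130 mm, loose, standing on the far side of the row (+x). Origin: centre of its underside. Not part of the job.
- can: Food can, radius 37, height 110 mm, loose, on the far side of the row (+x). Origin: centre of its underside. Not part of the job.

How it is judged (in metres and radians):
On the way:
1. the packet stands upright on its base, the tin not yet pushed up to it (angle between packet's own z axis and vertical below 0.06 rad and height (world z) of packet below 0.006 m and linear speed of packet below 0.03 m/s and distance of tin from where it was at the start of the episode below 0.02 m), for 0.3 s.
At the end, for the whole second after the job is handed in: Packet, tin and both cartons stand upright (within 3.4 degrees) and at rest; the gap between packet and oat carton is under 10 mm and that between tin and packet under 9 mm; tin and packet are within 7 degrees of square and within 50 mm of in line with the row (angle between each of packet, oat_carton, pasta_carton, tin's own z axis and vertical below 0.06 rad and height (world z) of packet below 0.006 m and y of packet in the frame of oat_carton between 0.055 and 0.071 m and x of packet in the frame of oat_carton between -0.05 and 0.05 m and angle between the x axis of packet and the x axis of oat_carton, either way round below 0.12 rad and y of tin_side in the frame of packet between 0.025 and 0.039 m and x of tin_side in the frame of packet between -0.05 and 0.05 m and angle between the x axis of tin and the x axis of packet, either way round below 0.12 rad and linear speed of each of packet, tin below 0.02 m/s); the robot touches nothing.
It fails at once if the packet or the tin is lifted off the bench or tipped over (height (world z) of packet above 0.03 m or angle between packet's own z axis and vertical above 0.75 rad or height (world z) of tin above 0.015 m or angle between tin's own z axis and vertical above 0.25 rad).
It fails at once if the tin is pushed along (20 mm) before the packet stands (distance of tin from where it was at the start of the episode above 0.02 m and angle between packet's own z axis and vertical above 0.2 rad).
It fails at once if the packet is pinched or crushed (over 15 N from the fingers, 25 N from the tin) (contact force between the fingers and packet above 15 N or contact force between tin and packet above 25 N).
It fails at once if a carton of the row is knocked over, lifted or shoved away (25 mm) (angle between any of oat_carton, pasta_carton's own z axis and vertical above 0.25 rad or distance of any of oat_carton, pasta_carton from where it was at the start of the episode above 0.025 m).
It fails at once if the jar or the can is moved (15 mm) (distance of any of jar, can from where it was at the start of the episode above 0.015 m).
It also fails if it takes over 48 s, if anything falls off the work surface, if the arm or the gripper's body presses on something with over 40 N, if the wrist force passes 120 N, or if a joint passes its speed limit or range.

ROBOT

A 7-joint arm with a two-finger parallel gripper is mounted at the origin on the work surface. World frame = base frame: x ahead of the robot, y to its left, z up, the work surface at z = 0. Lengths are in mm, angles in rad, forces in N, time in s.
With the tool pointing down it reaches from about 400 to 875 mm from the base axis. Payload 4.4 kg.
Tool frame: the origin (TCP) lies at the very end of the fingers, on their centre line; the grasp point (between the pads) lies 19 mm behind it; z points along the fingers, y is the line along which they close (so a half turn about z gives the same grasp; the last joint's range is limited). The gripper opens to 85 mm and grips with 20 to 120 N. Pads are 22 mm wide; open, the fingers measure 114 mm over their backs; the gripper's body (76 mm by 85 mm) begins 54 mm behind the grasp point. The pads swing forward as they close: fully open they stand 13 mm farther back than shut.
Start: joints at [1.048, 0.628, 0.038, 1.517, -0.027, 0.996, -0.02], TCP at [286.729, -583.356, 231.313] pointing down, gripper open.
Joint ranges: [-3.06, 3.06], [-0.37, 2.12], [-1.25, 1.32], [0.18, 2.47], [-1.1, 4.24], [0.23, 1.98], [-2.94, 2.94]. Speed limits (rad/s): [2.57, 2.57, 3.14, 3.14, 3.14, 3.14, 3.14].

INTERFACE

Orientations are given as [roll, pitch, yaw] about the fixed x, y, z axes, in that order (R = Rz(yaw) Ry(pitch) Rx(roll)).
In Python, from cell import status, get_image, ctrl, models gives the robot as it stands.
- The arm moves only by the shell command python3 -m handwheel 'ROWS' [OPENING]. ROWS is JSON, a list of rows, each an object with "delta_pos": the shift along the world's x, y, z in cm, a list of three; "yaw": the turn about the world's z in rad. A call has 1 to 10 rows; each row shifts and turns the commanded pose from where the row before left it; what a row does not reach is not made up. A row lasts 1/12 s, in which the tool goes at most 41.7 mm and 7.16 degrees, less where a joint would pass 70% of its speed; a pose out of reach is approached as far as the arm can. A call is refused whole if a number of a shift passes 4.17 or a number of a turn 0.125, either way. A call with a gripper value outside its range is refused whole. OPENING is the opening, from -1 (shut) to 1 (fully open), set as the call begins (- or left out, the last holds). The fingers move at their own pace and stop on an object; the grip force is fixed at half the most. Time passes only in rows, so rows that do not move let the fingers close. It gives the time, the measured TCP pose, the force, the opening and the grip force at its end, in the units of the state.
- status.read_state(): the state, without advancing time (a new reading comes with each control period).
- get_image(name): name is "side" or "top"; returns a dict with "color" (384x512x3 uint8, red, green, blue), "z_map" (384x512 float32, mm along the optical axis (not along the pixel's ray), 0 where there is no reading), "fx", "fy", "cx", "cy" (pixels), "position" and "rotation" of the camera in the world. Camera axes: x right, y up, looking along -z (the intrinsics and any distortion apply to the point x, -y, -z); pixel columns grow to the right and rows downward; lengths in mm; the calibration is good to about 2 mm. A picture is of the moment at which its call begins.
- ctrl.finish_job(): hands the job in; it is judged then, once.
Trained networks look in a picture, given as the dict that the camera call returned (one of the last four; its "shot" number tells which), for a name from the list of things; names that differ only in an ending like _2 or _b are one class to them, and where a whole thing is asked for, a point or a joint stands for the part that bears it (a point fixed in the world has none). Each returns a list of dicts, best first, with "score" (0 to 1); they miss things now and then, are a little off and sometimes report something else, mostly with a low value. They report only what shows in the picture. A call takes as long as a camera call.
- models.boxes_of(picture, name): "rect" ([left, top, right, bottom] in pixels, round what is visible of it).
The state is a dict: "clock": time; "qpos": joint angles; "qd": joint speeds; "tau": joint torques, N m; "eef_pos": TCP position; "tool_rot": TCP orientation; "force": force on the tool from outside, world axes, zero at the start; "torque": the same for the moment, N m; "width": finger opening in mm; "gripper_force": force on a finger pad.
Only numpy, scipy, OpenCV 4.12 (cv2) and the standard library are available. Lean on these libraries where they do the work, as an engineer would, in place of code of your own. Each camera call takes 0.05 s, during which the arm holds its last target. There are 200 camera calls.

## Working session

There is one attempt and no reset: what is moved stays moved. The work goes in short steps, Python scripts to look and compute and a shell command to move; the robot and the scene stay as the last step left them, time stands still between calls to the robot, and variables do not carry over. Pictures are saved under pics/ and viewed, at most 10 in all, crops included, and the job is handed in when it is done.

```bash
ls; mkdir -p pics; cat > h.py <<'E'
import numpy as np,cv2
from cell import status,get_image,ctrl,models
def cloud(p):
    z=p["z_map"];v,u=np.mgrid[:z.shape[0],:z.shape[1]]
    c=np.stack([(u-p["cx"])/p["fx"]*z,-(v-p["cy"])/p["fy"]*z,-z],-1)
    R=np.array(p["rotation"])
    if R.shape!=(3,3):
        from scipy.spatial.transform import Rotation
        R=Rotation.from_quat(R).as_matrix() if R.size==4 else Rotation.from_euler("xyz",R).as_matrix()
    w=c@R.T+np.array(p["position"]); w[z==0]=np.nan
    return w
E
python3 - <<'E'
from h import *
s=status.read_state();print(s["clock"],s["eef_pos"],s["tool_rot"],s["width"],s["force"])
ims=[]
for n in("side","top"):
    p=get_image(n);ims.append(p["color"]);print(n,p["position"],p["rotation"],p.get("distortion"),p.keys())
    w=cloud(p);np.save(n+".npy",w)
    for o in("packet","tin","oat_carton","pasta_carton","bread_bin","jar","can"):
        for b in models.boxes_of(p,o)[:2]:
            l,t,r,bb=[int(x) for x in b["rect"]];q=w[t:bb,l:r].reshape(-1,3);q=q[q[:,2]>15]
            print(o,b["score"],[l,t,r,bb],np.nanpercentile(q,[3,50,97],axis=0).round(0).tolist())
im=np.hstack(ims);im=cv2.resize(im,(800,300));cv2.imwrite("pics/a.png",im[...,::-1])
E
```

```text
pics
0.0 [ 286.43820421 -582.76680571  230.38392922] [-3.13965385e+00  7.18996622e-06  4.56786088e-01] 85.68639391156098 [-0.43829341  0.49112646 -0.23045722]
side [552.12024768 194.84795719 925.43638644] [ 0.34419396  0.00350548 -3.05523627] None dict_keys(['color', 'z_map', 'fx', 'fy', 'cx', 'cy', 'position', 'rotation', 'shot'])
packet 0.69 [252, 207, 374, 277] [[378.0, -59.0, 52.0], [465.0, 46.0, 218.0], [556.0, 93.0, 239.0]]
tin 0.75 [277, 277, 361, 328] [[376.0, 84.0, 91.0], [445.0, 123.0, 116.0], [509.0, 163.0, 120.0]]
oat_carton 0.77 [249, 128, 358, 205] [[400.0, -174.0, 33.0], [490.0, -106.0, 215.0], [576.0, -84.0, 228.0]]
pasta_carton 0.92 [259, 106, 342, 132] [[425.0, -224.0, 186.0], [497.0, -195.0, 201.0], [570.0, -164.0, 204.0]]
bread_bin 0.83 [220, 0, 349, 152] [[417.0, -465.0, 91.0], [537.0, -289.0, 193.0], [652.0, -127.0, 227.0]]
jar 0.97 [185, 105, 220, 157] [[662.0, -240.0, 27.0], [690.0, -198.0, 120.0], [722.0, -182.0, 133.0]]
can 0.91 [187, 179, 226, 230] [[632.0, -79.0, 30.0], [663.0, -41.0, 110.0], [696.0, -16.0, 113.0]]
top [ 446.42245034  -92.41227146 1185.922
[... 274 characters left out ...]
, 87.0, 112.0], [442.0, 133.0, 116.0], [501.0, 162.0, 216.0]]
oat_carton 0.65 [249, 189, 287, 283] [[403.0, -162.0, 197.0], [491.0, -127.0, 224.0], [573.0, -91.0, 228.0]]
pasta_carton 0.61 [277, 197, 314, 274] [[419.0, -221.0, 185.0], [491.0, -183.0, 200.0], [565.0, -146.0, 226.0]]
bread_bin 0.96 [294, 145, 465, 284] [[414.0, -524.0, 100.0], [539.0, -355.0, 191.0], [671.0, -195.0, 200.0]]
bread_bin 0.71 [249, 190, 288, 285] [[402.0, -164.0, 197.0], [491.0, -128.0, 224.0], [573.0, -91.0, 228.0]]
jar 0.71 [287, 135, 322, 169] [[636.0, -242.0, 46.0], [683.0, -210.0, 129.0], [719.0, -181.0, 195.0]]
can 0.87 [217, 145, 251, 181] [[632.0, -83.0, 38.0], [660.0, -52.0, 109.0], [696.0, -20.0, 113.0]]
```

View pics/a.png

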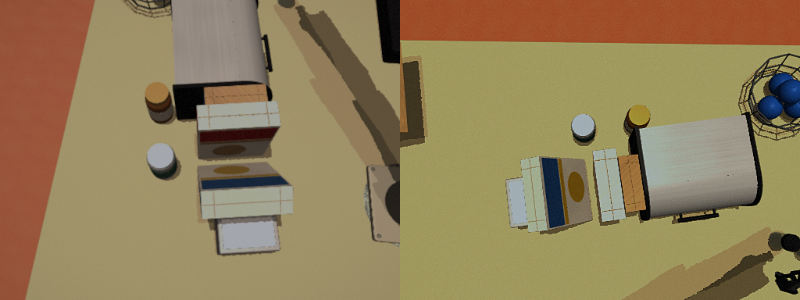

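The side view shows, from top to bottom, the bin, pasta and oat cartons, a gap, the leaning packet, then the tin. Its jar is at (158,97) and its can at (162,160). The top view agrees. Next I fit poses from the top faces.

```bash
cat >> h.py <<'E'
def rect(w,box,z0,z1,pad=6):
    l,t,r,b=box;q=w[max(t-pad,0):b+pad,max(l-pad,0):r+pad].reshape(-1,3);q=q[(q[:,2]>z0)&(q[:,2]<z1)]
    # drop strays: largest cluster
    g=np.zeros((1200,1600),np.uint8);ij=np.round(q[:,:2]+[0,800]).astype(int);g[ij[:,0],ij[:,1]]=1
    g=cv2.dilate(g,np.ones((7,7)));n,lab,st,_=cv2.connectedComponentsWithStats(g);k=1+st[1:,4].argmax()
    q=q[lab[ij[:,0],ij[:,1]]==k]
    m=cv2.minAreaRect(q[:,:2].astype(np.float32));(a,bb),(x,y),an=m
    an=(an+45)%90-45
    return np.round([a,bb,x,y,an,np.median(q[:,2])],1).tolist(),q
E
python3 - <<'E'
from h import *
for n,bx in(("side",dict(oat=([249,128,358,205],217,232),pasta=([259,106,342,132],194,206),tin=([277,277,361,328],108,122))),("top",dict(oat=([249,189,287,283],217,232),pasta=([277,197,314,274],192,206),tin=([137,229,164,289],108,122),packet=([156,199,245,298],190,245)))):
    w=np.load(n+".npy")
    for k,(b,z0,z1) in bx.items(): print(n,k,rect(w,b,z0,z1)[0])
for n,b in(("side",[252,207,374,277]),("top",[156,199,245,298])):
    l,t,r,bb=b;q=np.load(n+".npy")[t:bb,l:r].reshape(-1,3);q=q[np.isfinite(q[:,0])&(q[:,2]>125)]
    print(n,"highest",q[q[:,2]>q[:,2].max()-6].mean(0).round(),q[:,2].max().round())
    i=q[:,1].argmax();print("max y",q[np.argsort(-q[:,1])[:5]].round().tolist())
E
```

```text
side oat [487.1, -126.1, 185.2, 63.3, 8.1, 226.0]
side pasta [502.4, -204.2, 164.8, 74.1, 8.1, 200.8]
side tin [440.1, 120.8, 140.8, 80.0, 8.3, 116.5]
top oat [488.0, -124.2, 185.2, 62.2, 8.4, 224.7]
top pasta [500.8, -196.1, 165.2, 86.5, 3.5, 199.1]
top tin [438.9, 137.7, 139.8, 51.1, 7.9, 115.6]
top packet [462.7, 55.9, 190.5, 82.7, 8.5, 223.0]
side highest [465.  46. 239.] 243.0
max y [[550.0, 102.0, 215.0], [548.0, 102.0, 215.0], [547.0, 102.0, 215.0], [544.0, 102.0, 217.0], [542.0, 102.0, 217.0]]
top highest [462.  46. 239.] 244.0
max y [[549.0, 105.0, 213.0], [551.0, 105.0, 214.0], [547.0, 105.0, 213.0], [541.0, 105.0, 213.0], [539.0, 105.0, 212.0]]
```

```bash
python3 -m handwheel '[{"delta_pos":[1,0,2.5]},{"delta_pos":[1,0,2.5]},{"delta_pos":[1.5,1,2.5]},{"delta_pos":[1.5,2,1.5],"yaw":0.05},{"delta_pos":[1.6,3,0],"yaw":0.08},{"delta_pos":[1.6,3.3,0],"yaw":0.08},{"delta_pos":[1.6,3.3,0],"yaw":0.08},{"delta_pos":[1.6,3.3,0],"yaw":0.08},{"delta_pos":[1.6,3.3,0],"yaw":0.08},{"delta_pos":[1.6,3.3,0],"yaw":0.08}]' 1
python3 -m handwheel '[{"delta_pos":[0.4,3.7,0],"yaw":0.08},{"delta_pos":[0.4,3.7,0],"yaw":0.08},{"delta_pos":[0.4,3.7,0],"yaw":0.08},{"delta_pos":[0,3.7,0],"yaw":0.08},{"delta_pos":[0,3.7,0],"yaw":0.08},{"delta_pos":[0,3.7,0],"yaw":0.08},{"delta_pos":[0,3.7,0],"yaw":0.08},{"delta_pos":[0,3.7,0],"yaw":0.08},{"delta_pos":[0,3.7,0],"yaw":0.08},{"delta_pos":[0,3.7,0],"yaw":0.007}]'
```

```text
clock: 1.63
eef_pos: [298.5, -211.9, 231.6]
tool_rot: [3.141, 0.0, 1.187]
force: [1.7, 0.6, -1.2]
width: 85.3
gripper_force: 0.0schema error: expected keys delta_pos, yaw
```

The first call was refused because every row needs a yaw. The second call ran on its own and stayed clear. I'll continue from here and run one call at a time.

```bash
python3 -m handwheel '[{"delta_pos":[0,0,3],"yaw":0.05},{"delta_pos":[0,0,3],"yaw":0.05},{"delta_pos":[0,0,3],"yaw":0.05},{"delta_pos":[2,3,0],"yaw":0.05},{"delta_pos":[2,3,0],"yaw":0.05},{"delta_pos":[2,3,0],"yaw":0.05},{"delta_pos":[2,3,0],"yaw":0.05},{"delta_pos":[2,3,0],"yaw":0.05},{"delta_pos":[2,3,0],"yaw":0.05},{"delta_pos":[1,3,0],"yaw":0.05}]' 1
```

```text
clock: 2.47
eef_pos: [430.9, -1.6, 321.7]
tool_rot: [3.139, -0.0, 1.686]
force: [1.4, 0.6, 0.2]
width: 85.5
gripper_force: 0.0
```

```bash
python3 -m handwheel '[{"delta_pos":[0.5,3.5,0],"yaw":0.027},{"delta_pos":[0.5,3.5,0],"yaw":0},{"delta_pos":[0.5,3.5,0],"yaw":0},{"delta_pos":[0.3,3.5,0],"yaw":0},{"delta_pos":[0,0.4,-2.5],"yaw":0},{"delta_pos":[0,0,-3],"yaw":0},{"delta_pos":[0,0,-3],"yaw":0},{"delta_pos":[0,0,-3],"yaw":0},{"delta_pos":[0,0,-2.5],"yaw":0},{"delta_pos":[0,0,0],"yaw":0}]' 1
python3 - <<'E'
from h import *
p=get_image("side");cv2.imwrite("pics/b.png",p["color"][...,::-1])
E
```

```text
clock: 3.3
eef_pos: [443.9, 139.3, 177.7]
tool_rot: [-3.133, 0.002, 1.711]
force: [-1.2, -0.9, 1.0]
width: 85.5
gripper_force: 0.0
```

View pics/b.png

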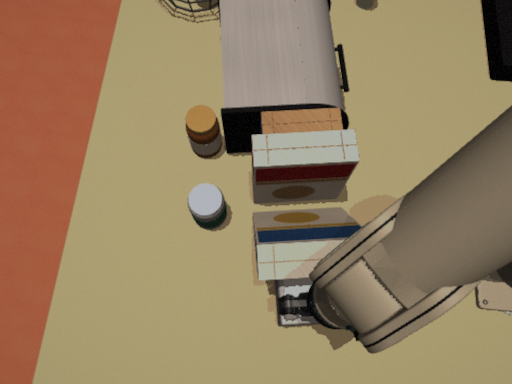

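The gripper is over the tin at about (310,300), behind the packet's top edge, and touching nothing. I'll push along -row-y.

```bash
python3 -m handwheel '[{"delta_pos":[0.15,-0.5,0],"yaw":0},{"delta_pos":[0.15,-0.5,0],"yaw":0},{"delta_pos":[0.15,-0.5,0],"yaw":0},{"delta_pos":[0.15,-0.5,0],"yaw":0},{"delta_pos":[0.03,-0.2,0],"yaw":0},{"delta_pos":[0.03,-0.2,0],"yaw":0},{"delta_pos":[0.03,-0.2,0],"yaw":0},{"delta_pos":[0.03,-0.2,0],"yaw":0},{"delta_pos":[0.03,-0.2,0],"yaw":0},{"delta_pos":[0.03,-0.2,0],"yaw":0}]' 1
python3 -m handwheel '[{"delta_pos":[0.03,-0.2,0],"yaw":0},{"delta_pos":[0.03,-0.2,0],"yaw":0},{"delta_pos":[0.03,-0.2,0],"yaw":0},{"delta_pos":[0.03,-0.2,0],"yaw":0},{"delta_pos":[0.03,-0.2,0],"yaw":0},{"delta_pos":[0.03,-0.2,0],"yaw":0}]'
```

```text
clock: 4.18
eef_pos: [454.5, 108.6, 181.3]
tool_rot: [-3.141, -0.0, 1.711]
force: [-0.9, -0.1, -0.1]
width: 85.2
gripper_force: 0.0
clock: 4.68
eef_pos: [456.4, 96.5, 181.3]
tool_rot: [3.142, -0.0, 1.711]
force: [-0.4, 0.8, 0.4]
width: 85.6
gripper_force: 0.4
```

```bash
for i in 1 2; do :; done; python3 -m handwheel '[{"delta_pos":[0.04,-0.3,0],"yaw":0},{"delta_pos":[0.04,-0.3,0],"yaw":0},{"delta_pos":[0.04,-0.3,0],"yaw":0},{"delta_pos":[0.04,-0.3,0],"yaw":0},{"delta_pos":[0.04,-0.3,0],"yaw":0},{"delta_pos":[0.04,-0.3,0],"yaw":0}]'
python3 - <<'E'
from h import *
p=get_image("top");cv2.imwrite("pics/c.png",p["color"][...,::-1]);print(p["shot"])
w=cloud(p)
for o in("packet","tin"):
  b=models.boxes_of(p,o)[:1];print(o,b)
E
```

```text
clock: 5.18
eef_pos: [458.7, 78.2, 181.3]
tool_rot: [-3.141, 0.0, 1.711]
force: [0.0, 0.1, 0.0]
width: 85.2
gripper_force: 0.2
4
packet [{'rect': [167.6, 201.1, 245.7, 296.7], 'score': 0.71}]
tin []
```

View pics/c.png

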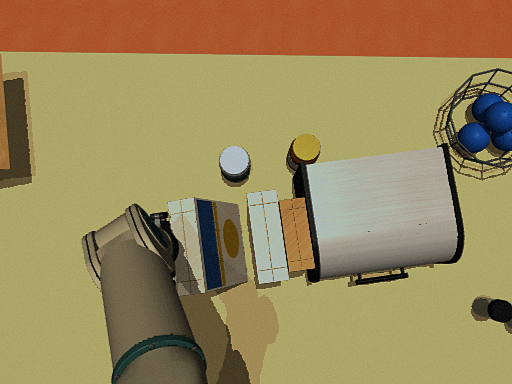

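The packet is being raised: its left edge moved from column 156 to 168 while the force stayed negligible. I'll continue.

```bash
python3 -m handwheel '[{"delta_pos":[0.04,-0.3,0],"yaw":0},{"delta_pos":[0.04,-0.3,0],"yaw":0},{"delta_pos":[0.04,-0.3,0],"yaw":0},{"delta_pos":[0.04,-0.3,0],"yaw":0},{"delta_pos":[0.04,-0.3,0],"yaw":0},{"delta_pos":[0.04,-0.3,0],"yaw":0},{"delta_pos":[0.04,-0.3,0],"yaw":0},{"delta_pos":[0.04,-0.3,0],"yaw":0},{"delta_pos":[0.04,-0.2,0],"yaw":0},{"delta_pos":[0.04,-0.2,0],"yaw":0}]'
python3 -m handwheel '[{"delta_pos":[0.03,-0.2,0],"yaw":0},{"delta_pos":[0.03,-0.2,0],"yaw":0},{"delta_pos":[0.03,-0.2,0],"yaw":0},{"delta_pos":[0,0,0],"yaw":0},{"delta_pos":[0,0,0],"yaw":0}]'
python3 - <<'E'
from h import *
p=get_image("top")
for o in("packet","tin","oat_carton"):
  print(o,models.boxes_of(p,o)[:1])
w=cloud(p);q=w[195:305,160:260].reshape(-1,3)
np.save("d.npy",w);print(rect(w,[175,195,250,300],230,247)[0])
E
```

```text
clock: 6.17
eef_pos: [462.9, 50.5, 181.5]
tool_rot: [3.141, -0.0, 1.711]
force: [-0.7, 0.6, 3.5]
width: 85.4
gripper_force: 0.0
clock: 6.58
eef_pos: [463.8, 45.3, 182.3]
tool_rot: [3.14, -0.0, 1.711]
force: [-3.0, 2.5, 10.6]
width: 85.5
gripper_force: 0.1
packet [{'rect': [182.8, 195.8, 247.0, 290.9], 'score': 0.76}]
tin []
oat_carton [{'rect': [248.5, 188.9, 289.0, 285.5], 'score': 0.7}]
[470.2, 8.5, 190.1, 73.3, 8.3, 241.2]
```

The tool is reading 10 N upward, so the packet's rising top edge is against the gripper's body. I'll raise the tool slowly.

```bash
python3 -m handwheel '[{"delta_pos":[0,0,0.3],"yaw":0},{"delta_pos":[0,0,0.3],"yaw":0},{"delta_pos":[0,0,0.3],"yaw":0},{"delta_pos":[0,0,0.3],"yaw":0},{"delta_pos":[0,0,0.3],"yaw":0},{"delta_pos":[0,0,0],"yaw":0}]'
python3 - <<'E'
from h import *
p=get_image("top");w=cloud(p);print(rect(w,[175,195,250,300],225,250)[0])
w0=np.load("d.npy")
for W in(w0,w):
  for t in(450,500,540):
    S=-.143*W[...,0]+.99*W[...,1];T=.99*W[...,0]+.143*W[...,1]
    m=(abs(T-t)<6)&(S>-160)&(S<20)&(W[...,2]>100);o=np.argsort(S[m]);print(t,[(int(a),int(b)) for a,b in zip(S[m][o][::12],W[...,2][m][o][::12])])
p=get_image("side");cv2.imwrite("pics/d.png",p["color"][130:330,180:430][...,::-1].repeat(2,0).repeat(2,1))
E
```

```text
clock: 7.28
eef_pos: [464.0, 44.6, 196.8]
tool_rot: [3.141, 0.0, 1.711]
force: [-0.2, -0.2, 0.6]
width: 85.7
gripper_force: 0.0
[481.0, -70.1, 190.0, 80.5, 7.6, 241.0]
450 [(-123, 100), (-118, 120), (-113, 142), (-109, 163), (-106, 181), (-102, 194), (-99, 209), (-96, 225), (-93, 233), (-89, 245), (-86, 246), (-82, 245), (-78, 243), (-75, 570), (-74, 540), (-73, 538), (-73, 521), (-73, 549), (-72, 595), (-72, 244), (-71, 242), (-71, 597), (-70, 603), (-69, 603), (-68, 604), (-67, 601), (-66, 603), (-65, 240), (-64, 607), (-63, 605), (-62, 607), (-61, 608), (-60, 611), (-59, 612), (-58, 604), (-57, 337), (-57, 610), (-56, 615), (-55, 353), (-54, 612), (-54, 615), (-53, 239), (-52, 627), (-51, 609), (-50, 619), (-49, 611), (-48, 613), (-47, 623), (-45, 624), (-44, 235), (-43, 623), (-41, 619), (-40, 616), (-38, 614), (-37, 613), (-35, 611), (-34, 625), (-32, 615), (-31, 611), (-29, 619), (-27, 623), (-26, 612), (-24, 620), (-22, 615), (-20, 611), (-19, 609), (-17, 606), (-15, 610), (-13, 604), (-11, 602), (-9, 599), (-7, 603), (-5, 598), (-2, 592), (-1, 598), (0, 595), (1, 593), (2, 59
[... 2055 characters left out ...]
), (-138, 242), (-134, 240), (-130, 240), (-126, 238), (-122, 243), (-118, 244), (-115, 241), (-111, 245), (-107, 243), (-103, 243), (-98, 224), (-57, 573), (-56, 531), (-55, 565), (-55, 536), (-54, 529), (-53, 591), (-51, 588), (-49, 581), (-47, 588), (-46, 582), (-44, 590), (-42, 583), (-39, 585), (-38, 585), (-36, 580), (-34, 578), (-32, 577), (-31, 574), (-29, 579), (-26, 572), (-24, 574), (-22, 568), (-20, 571), (-17, 573), (-14, 572), (-11, 562), (-7, 569), (-3, 567), (5, 559)]
540 [(-159, 235), (-155, 237), (-151, 243), (-147, 241), (-143, 239), (-138, 245), (-134, 242), (-131, 243), (-126, 240), (-122, 239), (-118, 242), (-114, 244), (-110, 242), (-106, 242), (-102, 244), (-34, 258)]
```

View pics/d.png

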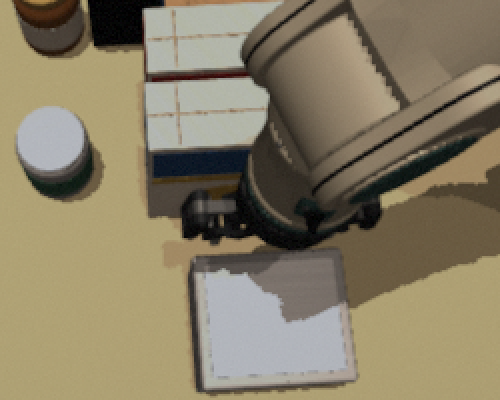

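The packet came off the tin, which is at about (275,320) in the crop and in place. The packet now stands near or against the oat carton. I'll wait, then measure its tilt.

```bash
python3 -m handwheel '[{"delta_pos":[-0.1,0.7,0],"yaw":0},{"delta_pos":[-0.1,0.7,0],"yaw":0},{"delta_pos":[-0.3,2,0],"yaw":0},{"delta_pos":[-0.4,3,0],"yaw":0},{"delta_pos":[-0.4,3,0],"yaw":0},{"delta_pos":[-0.4,3,0],"yaw":0},{"delta_pos":[-0.4,3,0],"yaw":0}]'
cat >> h.py <<'E'
def prof(W):
    S=-.143*W[...,0]+.99*W[...,1];T=.99*W[...,0]+.143*W[...,1]
    m=(S>-165)&(S<-60)&(T>490)&(T<548)&(W[...,2]>60)&(W[...,2]<225)
    f=m&(W[...,2]<215); 
    if f.sum()>20: c=np.polyfit(W[...,2][f],S[f],1);print("+y face n",f.sum(),"slope",c[0].round(3),"base s",c[1].round(1))
    m=(S>-175)&(S<-60)&(T>375)&(T<548)&(W[...,2]>231)&(W[...,2]<252)
    A=np.c_[S[m],T[m],np.ones(m.sum())];c=np.linalg.lstsq(A,W[...,2][m],rcond=None)[0];print("top slope s,t",c[:2].round(3),"s range",np.percentile(S[m],[1,99]).round(1))
E
python3 - <<'E'
from h import *
for n in("side","top"):
    p=get_image(n);w=cloud(p);print(n);prof(w)
    print("oat",rect(w,[240,120,360,210] if n=="side" else [245,185,290,288],219,230)[0])
    print("tin",rect(w,[277,250,361,328] if n=="side" else [137,219,200,295],108,122)[0])
    print("pkt",rect(w,[240,140,380,270] if n=="side" else [180,185,290,305],233,252)[0])
E
```

```text
clock: 7.97
eef_pos: [441.8, 200.9, 196.2]
tool_rot: [-3.141, -0.0, 1.712]
force: [1.0, -0.7, 0.4]
width: 85.3
gripper_force: 0.0
side
+y face n 850 slope -0.471 base s -38.3
top slope s,t [-0.069 -0.   ] s range [-131.   -72.1]
oat [487.1, -126.0, 185.1, 64.4, 8.5, 226.0]
tin [443.5, 101.0, 140.1, 120.2, 8.3, 116.5]
pkt [475.0, -34.4, 190.3, 60.7, 8.1, 242.0]
top
+y face n 77 slope -0.02 base s -141.7
top slope s,t [-0.019  0.   ] s range [-138.1  -79. ]
oat [487.8, -124.2, 184.7, 62.0, 8.3, 224.7]
tin [444.1, 103.3, 140.4, 120.9, 8.0, 115.6]
pkt [477.0, -40.8, 189.8, 60.5, 8.2, 240.3]
```

The tin is unmoved. The packet is still rocking slightly and settling. I'll set the fingers half open and go down behind the tin, staying high enough that the gripper body clears its 115 mm lid.

```bash
python3 -m handwheel '[{"delta_pos":[-0.7,0.4,0],"yaw":0},{"delta_pos":[-0.6,0.4,0],"yaw":0},{"delta_pos":[0,0,-2],"yaw":0},{"delta_pos":[0,0,-3],"yaw":0},{"delta_pos":[0,0,-3],"yaw":0},{"delta_pos":[0,0,-3],"yaw":0},{"delta_pos":[0,0,-1.4],"yaw":0},{"delta_pos":[0,0,-1],"yaw":0},{"delta_pos":[0,0,0],"yaw":0},{"delta_pos":[0,0,0],"yaw":0}]' 0
python3 - <<'E'
from h import *
for n in("side","top"):
    p=get_image(n);w=cloud(p);print(n);prof(w)
    print("pkt",rect(w,[240,140,380,270] if n=="side" else [180,185,290,305],233,252)[0])
cv2.imwrite("pics/e.png",get_image("side")["color"][...,::-1])
E
```

```text
clock: 8.9
eef_pos: [429.0, 205.9, 62.1]
tool_rot: [-3.14, 0.001, 1.71]
force: [0.3, 0.6, 0.8]
width: 42.7
gripper_force: 0.0
side
+y face n 802 slope -0.384 base s -42.6
top slope s,t [-0.031 -0.001] s range [-141.9  -82.7]
pkt [476.7, -44.8, 190.2, 60.8, 8.4, 241.0]
top
+y face n 96 slope -0.024 base s -139.0
top slope s,t [-0.027 -0.001] s range [-135.8  -76.6]
pkt [476.7, -38.2, 190.0, 60.3, 8.3, 240.4]
```

View pics/e.png

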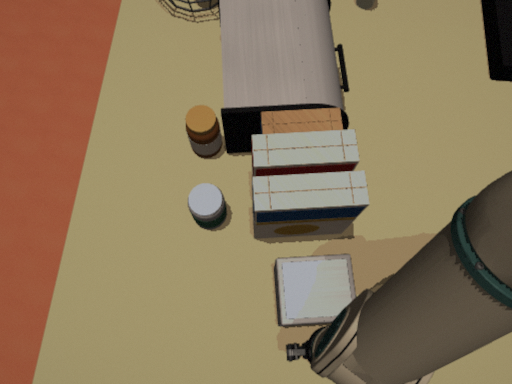

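The packet stands nearly upright at about (305,190), the tin is at (317,290), and the gripper is behind it at (310,350). I'll let the rocking die out.

```bash
python3 -m handwheel '[{"delta_pos":[0,0,0],"yaw":0},{"delta_pos":[0,0,0],"yaw":0},{"delta_pos":[0,0,0],"yaw":0},{"delta_pos":[0,0,0],"yaw":0},{"delta_pos":[0,0,0],"yaw":0},{"delta_pos":[0,0,0],"yaw":0},{"delta_pos":[0,0,0],"yaw":0},{"delta_pos":[0,0,0],"yaw":0},{"delta_pos":[0,0,0],"yaw":0},{"delta_pos":[0,0,0],"yaw":0}]' 
python3 - <<'E'
from h import *
for n in("top","top","side","top"):
    p=get_image(n);w=cloud(p);print(n)
    print("pkt",rect(w,[240,140,380,270] if n=="side" else [180,185,290,305],233,252)[0])
print(rect(w,[245,185,290,288],219,230)[0],rect(w,[137,219,200,295],108,122)[0])
E
```

```text
clock: 9.88
eef_pos: [429.6, 206.6, 62.3]
tool_rot: [-3.141, -0.0, 1.711]
force: [0.3, -0.1, 0.7]
width: 42.6
gripper_force: 0.0
top
pkt [477.1, -42.0, 189.9, 60.3, 8.3, 240.1]
top
pkt [478.1, -46.8, 190.2, 60.0, 8.3, 239.9]
side
pkt [477.2, -50.4, 190.7, 62.5, 8.3, 241.1]
top
pkt [477.3, -43.3, 189.8, 60.2, 8.3, 239.9]
[487.8, -124.2, 184.7, 62.0, 8.2, 224.7] [443.9, 103.5, 139.9, 120.6, 8.4, 115.6]
```

```bash
for k in 1; do python3 -m handwheel '[{"delta_pos":[0,0,0],"yaw":0},{"delta_pos":[0,0,0],"yaw":0},{"delta_pos":[0,0,0],"yaw":0},{"delta_pos":[0,0,0],"yaw":0},{"delta_pos":[0,0,0],"yaw":0},{"delta_pos":[0,0,0],"yaw":0},{"delta_pos":[0,0,0],"yaw":0},{"delta_pos":[0,0,0],"yaw":0},{"delta_pos":[0,0,0],"yaw":0},{"delta_pos":[0,0,0],"yaw":0}]' >/dev/null; done
python3 -m handwheel '[{"delta_pos":[0,0,0],"yaw":0},{"delta_pos":[0,0,0],"yaw":0},{"delta_pos":[0,0,0],"yaw":0},{"delta_pos":[0,0,0],"yaw":0},{"delta_pos":[0,0,0],"yaw":0},{"delta_pos":[0,0,0],"yaw":0},{"delta_pos":[0,0,0],"yaw":0},{"delta_pos":[0,0,0],"yaw":0},{"delta_pos":[0,0,0],"yaw":0},{"delta_pos":[0,0,0],"yaw":0}]'
python3 - <<'E'
from h import *
for n in("top",)*5+("side",):
    p=get_image(n);w=cloud(p)
    print("pkt",rect(w,[240,140,380,270] if n=="side" else [180,185,290,305],233,252)[0])
E
```

```text
clock: 11.75
eef_pos: [429.6, 206.7, 62.3]
tool_rot: [3.142, -0.0, 1.711]
force: [0.0, -0.0, 0.2]
width: 43.0
gripper_force: 0.0
pkt [477.6, -45.6, 190.1, 60.2, 8.2, 239.7]
pkt [477.9, -45.4, 190.2, 60.0, 8.4, 239.7]
pkt [477.8, -45.5, 190.0, 59.9, 8.3, 239.7]
pkt [477.8, -45.5, 190.0, 60.0, 8.3, 239.7]
pkt [477.8, -45.5, 190.0, 60.1, 8.3, 239.7]
pkt [477.1, -47.4, 190.1, 61.6, 8.5, 240.9]
```

At rest: the packet is upright with an oat gap of about 18 mm and a tin gap of about 62 mm. I'll push the tin slowly.

```bash
python3 -m handwheel '[{"delta_pos":[0.06,-0.4,0],"yaw":0},{"delta_pos":[0.06,-0.4,0],"yaw":0},{"delta_pos":[0.06,-0.4,0],"yaw":0},{"delta_pos":[0.06,-0.4,0],"yaw":0},{"delta_pos":[0.06,-0.4,0],"yaw":0},{"delta_pos":[0.03,-0.2,0],"yaw":0},{"delta_pos":[0.03,-0.2,0],"yaw":0},{"delta_pos":[0.03,-0.2,0],"yaw":0},{"delta_pos":[0.02,-0.2,0],"yaw":0},{"delta_pos":[0.02,-0.2,0],"yaw":0}]'
python3 -m handwheel '[{"delta_pos":[0.03,-0.2,0],"yaw":0},{"delta_pos":[0.03,-0.2,0],"yaw":0},{"delta_pos":[0.03,-0.2,0],"yaw":0},{"delta_pos":[0.03,-0.2,0],"yaw":0},{"delta_pos":[0.03,-0.2,0],"yaw":0},{"delta_pos":[0.03,-0.2,0],"yaw":0},{"delta_pos":[0.03,-0.2,0],"yaw":0},{"delta_pos":[0.03,-0.2,0],"yaw":0},{"delta_pos":[0.02,-0.2,0],"yaw":0},{"delta_pos":[0.02,-0.2,0],"yaw":0}]'
python3 - <<'E'
from h import *
p=get_image("top");w=cloud(p);print(rect(w,[137,219,200,295],108,122)[0])
p=get_image("side");w=cloud(p);print(rect(w,[277,240,361,328],108,122)[0])
E
```

```text
clock: 12.88
eef_pos: [433.9, 176.6, 62.3]
tool_rot: [3.142, -0.0, 1.711]
force: [0.3, -0.3, 0.2]
width: 42.9
gripper_force: 0.0
clock: 13.72
eef_pos: [436.8, 156.5, 62.3]
tool_rot: [3.141, -0.0, 1.711]
force: [-0.5, 4.2, 0.8]
width: 42.7
gripper_force: 0.0
[445.3, 91.8, 140.0, 137.5, 8.0, 115.7]
[445.9, 83.6, 139.3, 126.6, 8.1, 116.6]
```

The tin is sliding smoothly at about 4 N and staying square. About 41 mm remain to the packet.

```bash
python3 -m handwheel '[{"delta_pos":[0.03,-0.2,0],"yaw":0},{"delta_pos":[0.03,-0.2,0],"yaw":0},{"delta_pos":[0.03,-0.2,0],"yaw":0},{"delta_pos":[0.03,-0.2,0],"yaw":0},{"delta_pos":[0.03,-0.2,0],"yaw":0},{"delta_pos":[0.03,-0.2,0],"yaw":0},{"delta_pos":[0.03,-0.2,0],"yaw":0},{"delta_pos":[0.03,-0.2,0],"yaw":0},{"delta_pos":[0.02,-0.2,0],"yaw":0},{"delta_pos":[0.02,-0.2,0],"yaw":0}]'
python3 -m handwheel '[{"delta_pos":[0.03,-0.2,0],"yaw":0},{"delta_pos":[0.03,-0.2,0],"yaw":0},{"delta_pos":[0.03,-0.2,0],"yaw":0},{"delta_pos":[0.03,-0.2,0],"yaw":0},{"delta_pos":[0.03,-0.2,0],"yaw":0},{"delta_pos":[0.02,-0.1,0],"yaw":0},{"delta_pos":[0.01,-0.1,0],"yaw":0},{"delta_pos":[0.02,-0.1,0],"yaw":0},{"delta_pos":[0.01,-0.1,0],"yaw":0},{"delta_pos":[0.01,-0.1,0],"yaw":0}]'
cat >> h.py <<'E'
def sr(w,tr,z0,z1,s0,s1):
    S=-.1443*w[...,0]+.9895*w[...,1];T=.9895*w[...,0]+.1443*w[...,1];Z=w[...,2]
    m=(T>tr[0])&(T<tr[1])&(Z>z0)&(Z<z1)&(S>s0)&(S<s1);return np.percentile(S[m],[2,98]).round(1),int(m.sum())
E
python3 - <<'E'
from h import *
for n in("top","side"):
    w=cloud(get_image(n));d=[("oat",218,230,-240,-150),("pkt",233,248,-165,-60),("tin",108,122,-100,90)]
    for k,z0,z1,s0,s1 in d:print(n,k,[sr(w,t,z0,z1,s0,s1)[0].tolist() for t in((392,420),(500,520))])
E
```

```text
clock: 14.65
eef_pos: [439.6, 136.5, 62.3]
tool_rot: [3.141, -0.0, 1.711]
force: [-0.9, 5.0, 1.8]
width: 43.0
gripper_force: 0.0
clock: 15.48
eef_pos: [441.7, 121.6, 62.3]
tool_rot: [-3.142, -0.0, 1.711]
force: [-0.9, 4.7, 1.2]
width: 42.5
gripper_force: 0.0
top oat [[-223.0, -163.7], [-223.1, -163.5]]
top pkt [[-142.6, -85.5], [-142.9, -84.9]]
top tin [[-72.0, 50.8], [-72.3, 41.3]]
side oat [[-225.1, -164.3], [-224.7, -164.3]]
side pkt [[-144.1, -85.9], [-144.5, -86.0]]
side tin [[-86.6, -46.6], [-80.4, 35.7]]
```

```bash
python3 -m handwheel '[{"delta_pos":[0.02,-0.1,0],"yaw":0},{"delta_pos":[0.01,-0.1,0],"yaw":0},{"delta_pos":[0.02,-0.1,0],"yaw":0},{"delta_pos":[0.01,-0.1,0],"yaw":0},{"delta_pos":[0.01,-0.1,0],"yaw":0},{"delta_pos":[0.02,-0.1,0],"yaw":0},{"delta_pos":[0.01,-0.1,0],"yaw":0},{"delta_pos":[0.02,-0.1,0],"yaw":0},{"delta_pos":[0.01,-0.1,0],"yaw":0},{"delta_pos":[0.01,-0.1,0],"yaw":0}]'
python3 -m handwheel '[{"delta_pos":[0.02,-0.1,0],"yaw":0},{"delta_pos":[0.01,-0.1,0],"yaw":0},{"delta_pos":[0.02,-0.1,0],"yaw":0},{"delta_pos":[0.01,-0.1,0],"yaw":0},{"delta_pos":[0.01,-0.1,0],"yaw":0}]'
python3 - <<'E'
from h import *
for n in("top","side"):
    w=cloud(get_image(n));d=[("oat",218,230,-240,-150),("pkt",233,248,-165,-60),("tin",108,122,-100,90)]
    for k,z0,z1,s0,s1 in d:print(n,k,[sr(w,t,z0,z1,s0,s1)[0].tolist() for t in((392,420),(500,520))])
    cv2.imwrite("pics/f.png",get_image("side")["color"][...,::-1])
E
```

```text
clock: 16.42
eef_pos: [443.1, 112.8, 62.4]
tool_rot: [3.141, -0.002, 1.712]
force: [-1.6, 7.1, 1.7]
width: 42.8
gripper_force: 0.0
clock: 16.83
eef_pos: [443.9, 107.8, 62.4]
tool_rot: [3.141, -0.002, 1.712]
force: [-0.4, 6.9, 1.1]
width: 42.8
gripper_force: 0.0
top oat [[-223.0, -163.1], [-222.8, -163.2]]
top pkt [[-149.5, -92.2], [-149.9, -92.8]]
top tin [[-80.0, 36.9], [-80.3, 27.5]]
side oat [[-224.2, -164.3], [-224.3, -164.3]]
side pkt [[-151.0, -93.1], [-151.7, -93.4]]
side tin [[-93.8, -71.4], [-93.1, 21.3]]
```

View pics/f.png

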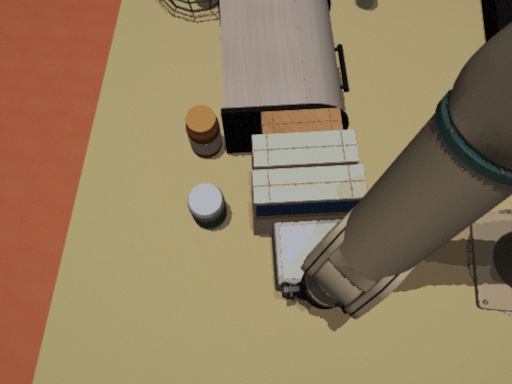

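The tin at (310,250) is now against the packet and both are moving, standing square at 7 N. About 11 mm remain to the oat carton, at row 165.

```bash
python3 -m handwheel '[{"delta_pos":[0.02,-0.1,0],"yaw":0},{"delta_pos":[0.01,-0.1,0],"yaw":0},{"delta_pos":[0.02,-0.1,0],"yaw":0},{"delta_pos":[0.01,-0.1,0],"yaw":0},{"delta_pos":[0.01,-0.1,0],"yaw":0},{"delta_pos":[0.02,-0.1,0],"yaw":0},{"delta_pos":[0.01,-0.1,0],"yaw":0},{"delta_pos":[0.01,-0.1,0],"yaw":0},{"delta_pos":[0.01,-0.1,0],"yaw":0}]'
python3 - <<'E'
from h import *
for n in("top","side"):
    w=cloud(get_image(n));d=[("oat",218,230,-240,-150),("pkt",233,248,-175,-60),("tin",108,122,-108,90)]
    for k,z0,z1,s0,s1 in d:print(n,k,[sr(w,t,z0,z1,s0,s1)[0].tolist() for t in((392,420),(500,520))])
E
```

```text
clock: 17.78
eef_pos: [445.0, 98.9, 62.4]
tool_rot: [3.141, -0.002, 1.712]
force: [0.4, 8.5, 2.3]
width: 42.9
gripper_force: 0.0
top oat [[-223.0, -163.5], [-223.1, -163.2]]
top pkt [[-158.8, -101.2], [-159.0, -101.4]]
top tin [[-90.1, 23.9], [-90.8, 18.8]]
side oat [[-224.1, -168.7], [-224.6, -169.3]]
side pkt [[-160.4, -102.2], [-160.6, -102.6]]
side tin [[-103.0, -84.7], [-102.5, 10.6]]
```

```bash
python3 -m handwheel '[{"delta_pos":[0.01,-0.1,0],"yaw":0},{"delta_pos":[0.02,-0.1,0],"yaw":0},{"delta_pos":[0,0,0],"yaw":0},{"delta_pos":[0,0,0],"yaw":0}]'
python3 -m handwheel '[{"delta_pos":[-0.03,0.2,0],"yaw":0},{"delta_pos":[-0.06,0.4,0],"yaw":0},{"delta_pos":[-0.15,1,0],"yaw":0},{"delta_pos":[-0.4,3,0],"yaw":0},{"delta_pos":[-0.4,3,0],"yaw":0},{"delta_pos":[-0.4,3,1],"yaw":0},{"delta_pos":[-0.4,3,3],"yaw":0},{"delta_pos":[0,0,3],"yaw":0},{"delta_pos":[0,0,3],"yaw":0},{"delta_pos":[0,0,0],"yaw":0}]'
python3 - <<'E'
from h import *
for n in("top","side"):
    p=get_image(n);w=cloud(p);d=[("oat",218,230,-240,-160),("pkt",233,248,-175,-60),("tin",108,122,-120,90)]
    for k,z0,z1,s0,s1 in d:print(n,k,[sr(w,t,z0,z1,s0,s1)[0].tolist() for t in((392,420),(500,520))])
    print(rect(w,[137,219,240,295] if n=="top" else [267,200,361,328],108,122)[0],rect(w,[180,185,290,305] if n=="top" else [240,130,380,250],233,250)[0],rect(w,[245,185,290,288]if n=="top" else[240,120,360,190],219,230)[0])
cv2.imwrite("pics/g.png",p["color"][...,::-1])
E
```

```text
clock: 18.22
eef_pos: [445.3, 96.7, 62.3]
tool_rot: [3.141, -0.001, 1.712]
force: [-0.9, 6.9, 1.6]
width: 43.0
gripper_force: 0.0
clock: 19.05
eef_pos: [428.9, 233.5, 166.0]
tool_rot: [3.134, -0.002, 1.712]
force: [0.3, -0.5, -0.2]
width: 42.4
gripper_force: 0.0
top oat [[-223.0, -163.4], [-222.9, -163.6]]
top pkt [[-160.8, -103.3], [-161.1, -103.5]]
top tin [[-92.6, 14.9], [-92.8, 14.5]]
[454.6, 27.4, 140.1, 113.2, 8.3, 115.7] [480.6, -63.5, 190.2, 60.2, 8.2, 239.7] [487.8, -124.2, 185.1, 62.2, 8.3, 224.7]
side oat [[-224.4, -170.4], [-224.5, -171.3]]
side pkt [[-162.0, -104.0], [-162.5, -104.4]]
side tin [[-103.7, 14.4], [-104.5, 13.9]]
[459.2, 21.9, 175.9, 121.6, 8.4, 116.6] [479.9, -65.2, 189.6, 61.3, 7.9, 240.9] [487.7, -128.9, 185.0, 58.1, 7.9, 226.0]
```

View pics/g.png

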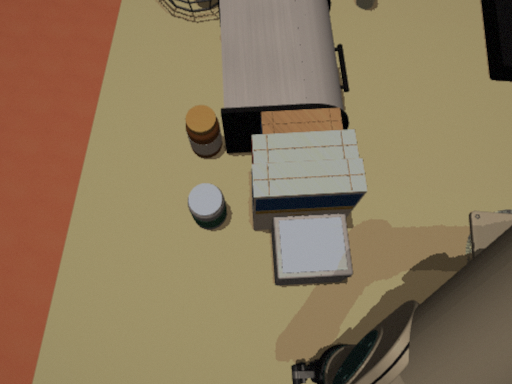

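The row is closed: gaps are 0–2 mm, everything is square at about 8.3°, the jar and can are untouched, and the robot is clear. I'll hand it in.

```bash
python3 -c "
from cell import ctrl
print(ctrl.finish_job())"
```

```text
the job is handed in; nothing more can be done
None
```

I handed the job in at about 19 s. The packet stands upright against the oat carton and the tin is square against the packet (gaps about 0–2 mm by camera). The jar and can were never touched, and no verdict came back.

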